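# Clamp the glued power adapter with the one-hand bar clamp

### The arm

A 6-joint arm with a two-finger parallel gripper is mounted at the origin on a cart in front of the work surface, level with it; the furniture and walls round the work are solid. World frame = base frame: x ahead of the robot, y to its left, z up, the work surface at z = 0. Lengths are in m, angles in rad, forces in N, time in s.
With the tool pointing down it reaches from about 0.35 to 0.725 m from the base axis. Payload 4.3 kg.
Tool frame: the origin (TCP) lies at the very end of the fingers, on their centre line; the grasp point (between the pads) lies 19 mm behind it; z points along the fingers, y is the line along which they close (so a half turn about z gives the same grasp; the last joint's range is limited). The gripper opens to 85 mm and grips with 20 to 120 N. Pads are 22 mm wide; open, the fingers measure 114 mm over their backs; the gripper's body (76 mm by 85 mm) begins 54 mm behind the grasp point. The pads swing forward as they close: fully open they stand 13 mm farther back than shut.
Start: joints at [1.239, 0.377, 0.081, 1.274, 0, 1.46], TCP at [0.126, 0.561, 0.231] pointing down, gripper open.
Joint ranges: [-2.72, 2.72], [-0.84, 1.66], [-1.02, 1.22], [-1.77, 2.12], [-1.37, 1.28], [-3.14, 3.14]. Speed limits (rad/s): [2.57, 2.57, 3.14, 3.14, 3.14, 3.14].

### API

Orientations are given as a unit quaternion [x, y, z, w].
In Python, from cell import sensors, viewer, r, models gives the robot as it stands.
- The arm moves only by the tool apply_moves, never from a script. Its argument "commands" is one flat list of numbers, 7 for each row, row after row: the shift along the tool's x, y, z in mm, then the turn, a rotation vector about the tool's x, y, z in rad, then the opening, from 0 (shut) to 1 (fully open). In form: [x, y, z, rx, ry, rz, claw, x, y, z, rx, ry, rz, claw, ...]. A call has 1 to 10 rows; each row is the pose to reach, as a shift and turn from the pose commanded when the call began, along the tool's axes at that moment; what a row does not reach only later rows make up. A row lasts 1/10 s, in which the tool goes at most 50 mm and 8.59 degrees, less where a joint would pass 70% of its speed; a pose out of reach is approached as far as the arm can. A call with a gripper value outside its range is refused whole. The fingers move at their own pace and stop on an object; "squeeze" is the grip in N (left out, the last holds). Time passes only in rows, so rows that repeat a pose let the fingers close. It gives the time, the measured TCP pose, the force, the opening and the grip force at its end, in the units of the state.
- sensors.observe(): the state, without advancing time (a new reading comes with each control period).
- viewer.read_camera(name): name is "side" or "top" or "wrist"; returns a dict with "pixels" (480x640x3 uint8, blue, green, red), "fx", "fy", "cx", "cy" (pixels), "origin" and "orientation" of the camera in the world; the wrist camera has in their place "mount" (4x4, takes a point from camera to tool coordinates, whose origin is the TCP and whose axes are the flange's). Camera axes: x right, y up, looking along -z (the intrinsics and any distortion apply to the point x, -y, -z); pixel columns grow to the right and rows downward; lengths in m; the calibration is good to about 2 mm. The wrist camera is an equidistant fisheye: a pixel r from the principal point sees the ray r / f radians off the axis. A picture is of the moment at which its call begins: read the wrist's pose just before it. There is no depth.
- r.hand_in(): hands the job in; it is judged then, once.
Trained networks look in the newest picture that a camera, given by its name, has taken for a name from the list of things; names that differ only in an ending like _2 or _b are one class to them, and where a whole thing is asked for, a point or a joint stands for the part that bears it (a point fixed in the world has none). Each returns a list of dicts, best first, with "conf" (0 to 1); they miss things now and then, are a little off and sometimes report something else, mostly with a low value. They report only what shows in the picture. A call takes as long as a camera call. They do not tell look-alikes from the thing itself.
- models.look_for(camera, label): "xyz" ([x, y, z] in m, in world coordinates, good to about 4 mm: the middle of the surface that is visible of it).
- models.masks_of(camera, label): "mask" (480x640 bool, what is visible of it).
The state is a dict: "time_s": time; "joint_pos": joint angles; "joint_velocities": joint speeds; "effort": joint torques, N m; "position": TCP position; "orientation": TCP orientation; "wrist_force": force on the tool from outside, world axes, zero at the start; "wrist_torque": the same for the moment, N m; "opening": finger opening in m; "grasp_force": force on a finger pad.
Only numpy, scipy, OpenCV 4.12 (cv2) and the standard library are available. Lean on these libraries where they do the work, as an engineer would, in place of code of your own. Each camera call takes 0.05 s, during which the arm holds its last target. There are 200 camera calls.

### The job

The case of the black power adapter has just been glued with quick adhesive and stands on edge between the jaws of the one-hand bar clamp lying on the table. Pull the flat hardwood strip out of the wooden tool block and stand it upright on the table between the adapter and the sliding jaw, so that the jaw cannot mark the case; then pump the clamp's trigger, squeezing it right in and letting it out again, until the jaw presses the strip against the adapter. Finish while still squeezing the trigger in with the hand, so that the pressure stays on, but do not pump on and crush the thin case, and leave the other things as they stand.

Things in the scene. Friction and masses are not known exactly. Their poses are not given: they have to be found in the camera images.
- clamp: one-hand ratchet bar clamp of grey plastic, loose, lying on its side, 32 mm high. Origin on the table under the toothed steel bar, in its ratchet housing. x points to the jaw tips (away from the robot at yaw 0), y along the bar from the sliding jaw to the housing. Housing: x -28 to 30, y -4 to 54 mm. Both jaws reach from the bar out to x = 84 mm; rubber pads at x 43 to 81, z 2 to 30 mm
- near_pad (a point): middle of the pad face of the jaw that is fixed to the housing: x = 62, y = -14, z = 16 mm of the clamp
- loose_pad (a point): middle of the pad face of the sliding jaw on the bar, at the same x and z as near_pad; 58 to 74 mm from near_pad at the start. This pad sits on a spring plunger in the jaw and gives way 1 mm for every 3 N, 12 mm at most
- clamp_bar (a joint): travel of the toothed bar with the sliding jaw towards the housing, in m: 0 with the pads 74 mm apart, growing as the jaw closes. A full squeeze of the trigger draws it on by one ratchet tooth, about 6 mm (the first squeeze 4 to 12 mm); a hidden pawl stops it from going back by more than a tooth
- clamp_trigger (a joint): angle of the trigger in rad: 0 let out, 0.285 squeezed right in. Its spring lets it out again; pinched at trigger_front it takes about 3 to 5 N over the stroke, more once the jaw presses (9 N more for each 20 N at the jaw)
- clamp_pad (a joint): how far the sliding jaw's sprung pad is pushed into its jaw, in m: 0 free, 3 N for each 0.001 m. The adapter's thin case is crushed above 30 N
- trigger_front (a point): middle of the trigger's outer face where to pinch: x = -60, y = -15, z = 16 mm of the clamp when let out, 23 mm nearer to the grip when squeezed right in. The trigger is 12 mm thick, z 5 to 27 mm, and slants by 8 degrees when let out
- grip_back (a point): middle of the outer face of the clamp's pistol grip where to pinch: x = -60, y = 45, z = 16 mm of the clamp. The grip is 22 mm wide (y 23 to 45), z 4 to 28 mm, and runs from the housing towards -x to x = -115 mm; the bright metal trigger runs beside it. Pinch both together from above here, closing along the clamp's y: 60 mm across when let out, 37 mm when squeezed right in
- adapter: black power adapter, 0.3 kg, loose, standing on its long edge between the jaws, 1 to 4 mm from the housing's pad: 32 mm across (along the clamp's y), 55 mm high, 110 mm along the clamp's x. Origin in the middle of its 110 x 55 mm face next to the housing's jaw, 27.5 mm above the table; its z axis points level through the case to the face on the sliding jaw's side, its x axis up
- strip: flat strip of pale hardwood, 12 x 30 x 100 mm, 30 g, standing upright in the rectangular pocket of the tool block, its top 110 mm above the table. Origin in the middle of its lower end; x across its 12 mm thickness, y across its 30 mm width, z up along it
- tool_block: fixed wooden block, 58 x 140 x 50 mm high, origin in the middle of its underside. Along its y axis: at y = -36 mm the strip's pocket (15 x 33 mm, 40 mm deep, its floor 10 mm above the table), at y = 14 mm a hole with a marker, at y = 46 mm a hole with a thin screwdriver
- marker: marker pen, 17 x 135 mm, standing in the tool block, top 146 mm above the table; to be left there
- screwdriver: thin screwdriver, 15 x 158 mm, standing blade down in the tool block, top 168 mm above the table; to be left there
- alcohol_pump: white dispenser bottle, 66 mm across, 138 mm high, to be left where it stands; origin under its middle
- resin_bottle: small plastic bottle, 38 mm across, 84 mm high, to be left where it stands; origin under its middle
- hardener_bottle: slim needle bottle, 29 mm across, 128 mm high, to be left where it stands; origin under its middle
There are look-alikes about, which are no part of the job. What is shaped like the adapter but pink or turquoise is not meant.

How it is judged:
By the outcome, as a careful person would: the job done as asked, in the order asked, and still so for the second after the job is handed in, while the arm keeps its last pose, push and grip.
It also fails if it takes over 61 s, if anything falls off the work surface, if the arm or the gripper's body presses on something with over 40 N, if the wrist force passes 120 N, or if a joint passes its speed limit or range.

## Working session

There is one attempt and no reset: what is moved stays moved. The work goes in short steps, Python scripts to look and compute and a tool call to move; the robot and the scene stay as the last step left them, time stands still between calls to the robot, and variables do not carry over. Pictures are saved under pics/ and viewed, at most 10 in all, crops included, and the job is handed in when it is done.

Besides the shell and the picture viewer there is one more tool, called after ">>>" as a command line: name --argument value ..., lists and objects as JSON in quotes. apply_moves: Moves the arm, as the interface text tells. Its arguments: {"type":"object","properties":{"commands":{"type":"array"},"squeeze":{"type":"number"}},"required":["commands"]}

```bash
ls; mkdir -p pics; cat > h.py <<'E'
import numpy as np, cv2
from scipy.spatial.transform import Rotation as R
from cell import sensors, viewer, r, models
def ray(c,u,v):
    d=np.array([(u-c['cx'])/c['fx'],-(v-c['cy'])/c['fy'],-1.]); return np.array(c['origin']),R.from_quat(c['orientation']).apply(d)
def onz(c,u,v,z):
    o,d=ray(c,u,v); return o+d*(z-o[2])/d[2]
def proj(c,p):
    q=R.from_quat(c['orientation']).inv().apply(np.array(p)-c['origin']); return np.stack([c['cx']+c['fx']*q[...,0]/-q[...,2], c['cy']+c['fy']*q[...,1]/q[...,2]],-1)
def down(yaw_y):  # tool z down
    pass
E
python3 - <<'E'
from h import *
s=sensors.observe(); print(s)
for n in('top','side'):
    c=viewer.read_camera(n); cv2.imwrite(f'pics/{n}0.png',c['pixels']); print({k:v for k,v in c.items() if k!='pixels'})
    for l in ['clamp','near_pad','loose_pad','trigger_front','grip_back','adapter','strip','tool_block','marker','screwdriver','alcohol_pump','resin_bottle','hardener_bottle']:
        print(n,l,[(np.round(d['xyz'],3).tolist(),round(float(d['conf']),2)) for d in models.look_for(n,l)])
E
```

```text
pics
{'time_s': 0.0, 'joint_pos': array([ 1.23868820e+00,  3.78089994e-01,  7.96017467e-02,  1.27439126e+00,
       -1.92559721e-05,  1.46051492e+00]), 'joint_velocities': array([ 0.00102633,  0.00195833,  0.00131458,  0.0006221 , -0.00050651,
       -0.0009142 ]), 'effort': array([ 1.22598881e-04, -4.63605130e+01,  2.69873571e+01,  2.08782416e-02,
        4.74739761e-05, -6.72268257e-06]), 'position': array([0.12627794, 0.5602798 , 0.23033615]), 'orientation': array([ 1.10686021e-01,  9.93854879e-01, -1.01832620e-03, -2.19126945e-04]), 'wrist_force': array([-0.09511551, -0.07262542,  0.00963361]), 'wrist_torque': array([ 0.04832062, -0.00546509,  0.04266805]), 'grasp_force': 0.0, 'opening': 0.0854082899898873}
{'fx': 459.6774791219466, 'fy': 459.6774791219466, 'cx': 324.9516346646715, 'cy': 238.09010404132516, 'origin': array([ 0.40987128, -0.00446605,  1.20328066]), 'orientation': array([-0.06509707,  0.05446116,  0.70956048, -0.69951431])}
top clamp [([0.551, -0.026, 0.025], 0.96)]
top near_pad [([0.553, -0.026, 0.026], 0.6), ([0.557, -0.312, 0.095], 0.39)]
top loose_pad [([0.554,
[... 1066 characters left out ...]
0.021], 0.78)]
side grip_back [([0.544, -0.054, 0.021], 0.59)]
side adapter [([0.664, 0.304, 0.037], 0.63), ([0.403, 0.104, 0.035], 0.62), ([0.614, -0.058, 0.037], 0.58)]
side strip [([0.557, -0.326, 0.085], 0.79)]
side tool_block [([0.548, -0.324, 0.037], 0.93)]
side marker [([0.576, -0.269, 0.099], 0.6), ([0.577, -0.239, 0.127], 0.57), ([0.571, -0.133, 0.022], 0.35)]
side screwdriver [([0.579, -0.24, 0.125], 0.93), ([0.575, -0.271, 0.101], 0.51)]
side alcohol_pump [([0.514, 0.283, 0.071], 0.88), ([0.541, -0.049, 0.022], 0.73)]
side resin_bottle [([0.741, 0.129, 0.046], 0.96), ([0.575, -0.272, 0.101], 0.64)]
side hardener_bottle [([0.721, 0.212, 0.046], 0.82), ([0.573, -0.133, 0.023], 0.3)]
```

View pics/top0.png

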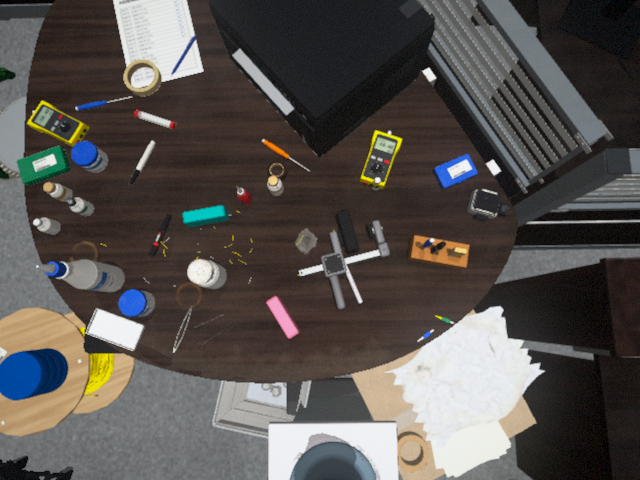

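View pics/side0.png

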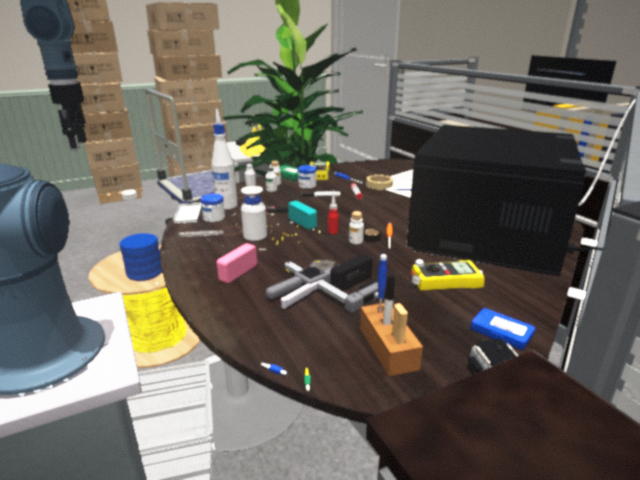

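Top view: the clamp housing is at (333,264), its bar runs to (383,252), and the grip and trigger are at (338,295) and (355,288). Three things are shaped like the adapter: black (347,230), turquoise (205,215) and pink (283,317). The black one between the jaws is the one meant. The tool block is at (440,251), with the strip at its right end (462,250).

```bash
python3 - <<'E'
from h import *
c=viewer.read_camera('top'); cr=c['pixels'][200:315,290:480]; cv2.imwrite('pics/crop.png',cv2.resize(cr,None,fx=4.2,fy=4.2,interpolation=cv2.INTER_CUBIC))
for n in('top','side'):
  c=viewer.read_camera(n)
  for l in('adapter','tool_block','strip'):
    for d in models.masks_of(n,l)[:3]:
        m=d['mask'].astype(np.uint8); p=cv2.findNonZero(m); print(n,l,round(float(d['conf']),2),cv2.minAreaRect(p), )
s=sensors.observe(); w=viewer.read_camera('wrist'); print({k:v for k,v in w.items() if k!='pixels'})
E
```

```text
top adapter 0.97 ((346.92950439453125, 231.81973266601562), (44.373382568359375, 15.21483039855957), 74.35775756835938)
top adapter 0.9 ((282.5361022949219, 316.83392333984375), (44.76271438598633, 15.501716613769531), 57.2647705078125)
top adapter 0.74 ((204.72869873046875, 216.28062438964844), (16.62979507446289, 45.70556640625), 79.87532806396484)
top tool_block 0.76 ((438.0940246582031, 252.13424682617188), (59.318721771240234, 26.29951286315918), 10.007980346679688)
top strip 0.53 ((339.9495849609375, 250.32717895507812), (38.03999710083008, 91.87999725341797), 73.73979187011719)
side adapter 0.72 ((350.9981994628906, 272.5675048828125), (25.79601287841797, 48.692237854003906), 64.98310089111328)
side adapter 0.67 ((301.6000061035156, 214.80003356933594), (33.98823165893555, 19.677396774291992), 26.56505012512207)
side adapter 0.61 ((236.52247619628906, 262.7359313964844), (24.061948776245117, 46.9578971862793), 57.9946174621582)
side tool_block 0.83 ((390.6176452636719, 337.5294189453125), (80.08984375, 43.38914489746094), 59.03623962402344)
side strip 0.69 ((399.5, 324.0), (13.0, 38.0), 0.0)
{'fx': 371.64829954431775, 'fy': 371.64829954431775, 'cx': 322.5927905607311, 'cy': 235.63891525771163, 'mount': array([[-3.95437466e-04,  9.44335414e-01,  3.28983995e-01,
         8.47513260e-02],
       [ 9.99999913e-01,  3.30966616e-04,  2.51969510e-04,
        -1.45531502e-03],
       [ 1.29061013e-04,  3.28984066e-01, -9.44335464e-01,
        -1.41903705e-01],
       [ 0.00000000e+00,  0.00000000e+00,  0.00000000e+00,
         1.00000000e+00]])}
```

View pics/crop.png

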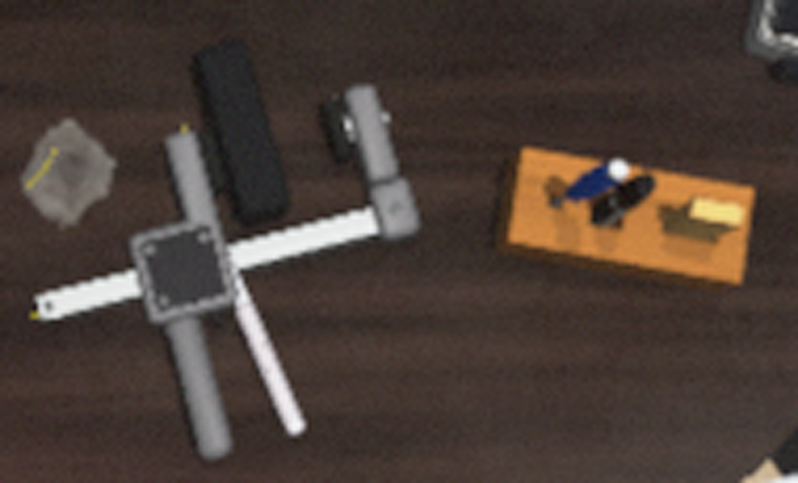

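The enlarged crop shows the black adapter at (240,130), between the fixed jaw (190,170) and the sliding jaw (375,150), so it is the right one. The strip is the pale top at (718,212) in the block. I'll move to a hover where the wrist camera sees both the clamp and the block.

>>> apply_moves --commands '[-270,-310,-10,0,0,-0.449,1,-270,-310,-10,0,0,-0.449,1,-270,-310,-10,0,0,-0.449,1,-270,-310,-10,0,0,-0.449,1,-270,-310,-10,0,0,-0.449,1,-270,-310,-10,0,0,-0.449,1,-270,-310,-10,0,0,-0.449,1,-270,-310,-10,0,0,-0.449,1,-270,-310,-10,0,0,-0.449,1,-270,-310,-10,0,0,-0.449,1]'

```text
time_s: 2.9
position: [0.3228, 0.1974, 0.2416]
orientation: [-0.111, 0.994, 0.0, 0.0]
wrist_force: [-0.2, -0.1, -0.0]
opening: 0.0853
grasp_force: 0.0
```

```bash
cat >> h.py <<'E'
def to(pos,yaw,s=None):
    "shift (mm, tool axes) and rotvec to reach pos with the tool down and tool y at yaw (deg)"
    s=s or sensors.observe(); R0=R.from_quat(s['orientation'])
    y=np.array([np.cos(np.radians(yaw)),np.sin(np.radians(yaw)),0]); z=np.array([0,0,-1.]); T=R.from_matrix(np.stack([np.cross(y,z),y,z],1))
    a=np.round(R0.inv().apply(np.array(pos)-s['position'])*1e3,1); b=np.round((R0.inv()*T).as_rotvec(),3)
    print('move',a.tolist(),b.tolist())
def wcam():
    s=sensors.observe(); w=viewer.read_camera('wrist'); R0=R.from_quat(s['orientation']); M=w['mount']
    w['origin']=s['position']+R0.apply(M[:3,3]); w['Rm']=R0.as_matrix()@M[:3,:3]; return w
def wray(w,u,v):
    a,b=(u-w['cx']),(v-w['cy']); rr=np.hypot(a,b)+1e-9; t=rr/w['fx']
    return w['Rm']@np.array([np.sin(t)*a/rr,-np.sin(t)*b/rr,-np.cos(t)])
def wonz(w,u,v,z):
    d=wray(w,u,v); return w['origin']+d*(z-w['origin'][2])/d[2]
def wproj(w,P):
    q=(np.atleast_2d(P)-w['origin'])@w['Rm']; h=np.hypot(q[:,0],q[:,1])+1e-9; t=np.arctan2(h,-q[:,2])*w['fx']
    return np.stack([w['cx']+t*q[:,0]/h,w['cy']-t*q[:,1]/h],1)
E
python3 -c "
from h import *
to((.52,-.17,.25),103); print(sensors.observe()['position'])"
```

```text
move [-111.5, -401.8, -8.3] [-0.0, 0.001, -0.005]
[0.32278866 0.19737347 0.24159819]
```

>>> apply_moves --commands '[-111,-402,-8,0,0,0,1,-111,-402,-8,0,0,0,1,-111,-402,-8,0,0,0,1,-111,-402,-8,0,0,0,1,-111,-402,-8,0,0,0,1,-111,-402,-8,0,0,0,1,-111,-402,-8,0,0,0,1,-111,-402,-8,0,0,0,1,-111,-402,-8,0,0,0,1,-111,-402,-8,0,0,0,1]'

```text
time_s: 3.9
position: [0.5219, -0.1687, 0.2485]
orientation: [-0.113, 0.994, 0.0, 0.0]
wrist_force: [-0.1, -0.1, -1.2]
opening: 0.0855
grasp_force: 0.0
```

```bash
python3 - <<'E'
from h import *
w=wcam(); cv2.imwrite('pics/w1.png',w['pixels']); import pickle; pickle.dump(w,open('w1.pkl','wb'))
print(sensors.observe()['position'],sensors.observe()['time_s'])
for l in('strip','near_pad','loose_pad','trigger_front','grip_back'): print(l,[(np.round(d['xyz'],3).tolist(),round(float(d['conf']),2)) for d in models.look_for('wrist',l)])
E
```

```text
[ 0.52096583 -0.1671192   0.24865851] 3.95
strip [([0.562, -0.312, 0.09], 0.68)]
near_pad [([0.548, -0.04, 0.026], 0.96)]
loose_pad [([0.624, -0.109, 0.026], 0.9)]
trigger_front [([0.488, -0.064, 0.025], 0.58), ([0.547, -0.039, 0.026], 0.56)]
grip_back []
```

View pics/w1.png

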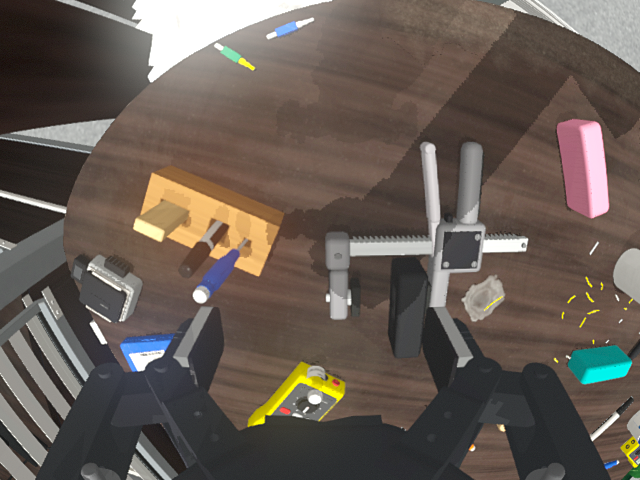

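The wrist view shows the strip at (160,218) in the block, the clamp housing at (462,250), the sliding jaw at (338,275) and the adapter at (406,305). The trigger is at (430,185) and the grip at (470,180). I'll fit the poses from masks and overlay them to check.

```bash
cat >> h.py <<'E'
from scipy.optimize import minimize
def box(x,y,yaw,c,d):
    "corners of a box at local centre c, size d"
    g=np.array([[i,j,k] for i in(-.5,.5) for j in(-.5,.5) for k in(-.5,.5)])*d+c
    return R.from_euler('z',yaw,degrees=True).apply(g)+[x,y,0]
def hullmask(w,boxes):
    m=np.zeros((480,640),np.uint8)
    for b in boxes:
        h=cv2.convexHull(np.float32(wproj(w,b))); cv2.fillConvexPoly(m,np.int32(h*16),1,shift=4)
    return m>0
def fit(w,mask,mk,p0,scale=(.004,.004,3)):
    f=lambda q:1-(lambda h:(h&mask).sum()/max(1,(h|mask).sum()))(hullmask(w,mk(*(np.array(p0)+q*np.array(scale)))))
    best=min((minimize(f,s,method='Nelder-Mead',options=dict(initial_simplex=np.array(s)+np.array([[0,0,0],[1.5,0,0],[0,1.5,0],[0,0,1.5]]),maxiter=150)) for s in ([0.,0,0],[-.7,-.7,-.7])),key=lambda o:o.fun)
    return np.array(p0)+best.x*np.array(scale),1-best.fun
E
cat > fit1.py <<'E'
from h import *; import pickle
w=wcam(); pickle.dump(w,open('w1.pkl','wb')); im=w['pixels'].copy()
def best(l,near):
    L=models.masks_of('wrist',l); print(l,[(round(float(d['conf']),2),int(d['mask'].sum()),np.round(np.argwhere(d['mask']).mean(0)[::-1]).tolist()) for d in L])
    L=[d for d in L if np.hypot(*(np.argwhere(d['mask']).mean(0)[::-1]-near))<40]
    return L[0]['mask'] if L else None
mods=dict(strip=(lambda x,y,a:[box(x,y,a,[0,0,.08],[.012,.03,.06])],(.56,-.312,-10),(162,218)),
 tool_block=(lambda x,y,a:[box(x,y,a,[0,0,.025],[.058,.14,.05])],(.565,-.275,-10),(208,220)),
 adapter=(lambda x,y,a:[box(x,y,a,[0,0,.0275],[.11,.032,.055])],(.62,-.05,13),(406,305)),
 clamp=(lambda x,y,a:[box(x,y,a,[.001,.025,.016],[.058,.058,.032]),box(x,y,a,[-.07,.034,.016],[.09,.022,.024]),box(x,y,a,[.042,-.003,.016],[.084,.020,.028])],(.55,-.06,13),(440,230)))
for l,(mk,p0,nr) in mods.items():
    m=best(l,nr)
    if m is None: continue
    if l=='clamp': np.save('clampmask.npy',m); mm=m
    p,s=fit(w,m,mk,p0); print(l,np.round(p,4),round(s,3))
    c,_=cv2.findContours(hullmask(w,mk(*p)).astype(np.uint8),0,2); im=cv2.drawContours(im,c,-1,(0,255,0),1)
cv2.imwrite('pics/w1fit.png',cv2.resize(im[130:370,110:540],None,fx=1.86,fy=1.86,interpolation=cv2.INTER_CUBIC))
E
python3 fit1.py
```

```text
strip [(0.91, 1360, [158.0, 220.0])]
strip [ 0.5614 -0.3131 -3.8425] 0.931
tool_block [(0.8, 6872, [214.0, 216.0]), (0.52, 75, [499.0, 428.0]), (0.18, 10814, [421.0, 239.0])]
tool_block [  0.5698  -0.2801 -11.0034] 0.75
adapter [(0.84, 1872, [596.0, 365.0]), (0.82, 3842, [581.0, 168.0]), (0.78, 3370, [403.0, 307.0]), (0.67, 10975, [421.0, 239.0])]
adapter [ 0.6289 -0.0475 16.5128] 0.891
clamp []
```

View pics/w1fit.png

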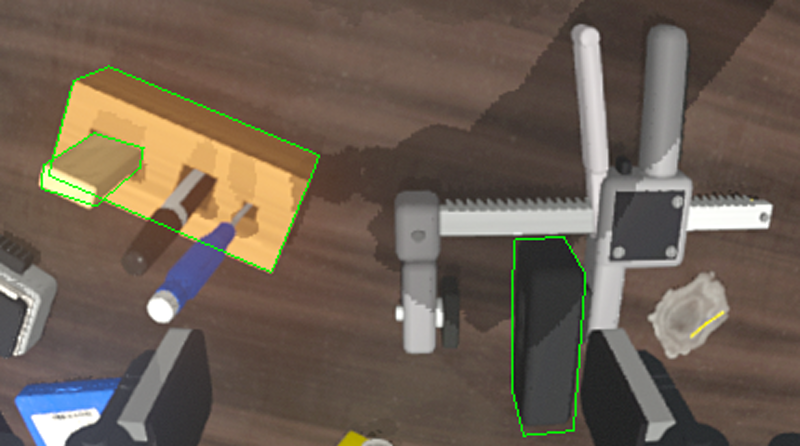

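```bash
python3 - <<'E'
from h import *; import pickle
w=pickle.load(open('w1.pkl','rb'))
P=lambda a,b,z:wonz(w,110+a/1.86,130+b/1.86,z)
F=dict(barL=(440,220,.02),barR=(770,215,.02),barMidR=(690,216,.02),hTL=(608,180,.032),hTR=(690,180,.032),hBL=(600,263,.032),hBR=(683,265,.032),hplate=(647,224,.032),gripTip=(667,27,.02),gripL=(646,100,.016),gripR=(686,100,.016),trigTip=(586,27,.02),trigL=(584,110,.016),trigR=(606,110,.016),jawtipR=(618,330,.03),jawFL=(588,320,.03),padloose_R=(458,310,.03),padloose_Rt=(458,280,.03),sjawtip=(418,352,.03),sjaw_blockTL=(397,195,.03),sjawR=(436,330,.03),sjawL=(402,330,.03),
 s1=(41,168,.11),s2=(40,187,.11),s3=(92,207,.11),s4=(100,190,.11),
 a1=(513,240,.055),a2=(562,238,.055),a3=(523,422,.055),a4=(575,420,.055),
 b1=(74,80,.05),b2=(319,155,.05),b3=(272,272,.05))
Q={k:P(*v) for k,v in F.items()}
b=Q['barR']-Q['barL']; yaw=np.degrees(np.arctan2(-b[0],b[1])); print('yaw bar',yaw)
g=Q['gripTip']-Q['hplate']; 
for k,v in Q.items(): print(k,np.round(v[:2]*1e3,1),'rel hplate, clamp axes:',np.round(R.from_euler('z',-yaw,degrees=True).apply(v-Q['hplate'])*1e3,1)[:2])
E
```

```text
yaw bar 13.597343521835256
barL [ 571.4 -129. ] rel hplate, clamp axes: [   0.5 -121.5]
barR [521.1  78.6] rel hplate, clamp axes: [ 0.5 92.1]
barMidR [534.6  21.4] rel hplate, clamp axes: [ 0.1 33.3]
hTL [522.4 -43.7] rel hplate, clamp axes: [-27.1 -27.1]
hTR [510.4   6.3] rel hplate, clamp axes: [-27.   24.3]
hBL [572.2 -31.4] rel hplate, clamp axes: [ 24.2 -26.8]
hBR [562.5  22.4] rel hplate, clamp axes: [27.4 27.8]
hplate [542.4 -11. ] rel hplate, clamp axes: [0. 0.]
gripTip [430.4 -31.6] rel hplate, clamp axes: [-113.7    6.3]
gripL [474.5 -29.7] rel hplate, clamp axes: [-70.4  -2.2]
gripR [467.7  -4.9] rel hplate, clamp axes: [-71.1  23.5]
trigTip [443.9 -78. ] rel hplate, clamp axes: [-111.5  -42. ]
trigL [489.7 -64.6] rel hplate, clamp axes: [-63.8 -39.6]
trigR [486.4 -51.8] rel hplate, clamp axes: [-64.  -26.4]
jawtipR [614.4  -2.5] rel hplate, clamp axes: [72.  -8.6]
jawFL [611.3 -24.6] rel hplate, clamp axes: [ 63.8 -29.4]
padloose_R [ 621.  -105.7] rel hplate, clamp axes: [  54.2 -110.5]
padloose_Rt [ 601.7 -110.9] rel hplate, clamp axes: [  34.2 -111.1]
sjawtip [ 654.9 -
[... 170 characters left out ...]
-123.4]
sjawL [ 641.8 -135. ] rel hplate, clamp axes: [  67.5 -143.8]
s1 [ 556.4 -328.6] rel hplate, clamp axes: [ -61. -312.]
s2 [ 566.  -328.6] rel hplate, clamp axes: [ -51.7 -314.3]
s3 [ 569.6 -300.4] rel hplate, clamp axes: [ -41.5 -287.6]
s4 [ 560.3 -296.9] rel hplate, clamp axes: [ -49.8 -282.1]
a1 [561.  -93.5] rel hplate, clamp axes: [ -1.2 -84.6]
a2 [554.1 -67.5] rel hplate, clamp axes: [ -1.9 -57.6]
a3 [676.5 -50.5] rel hplate, clamp axes: [121.  -69.9]
a4 [669.3 -18. ] rel hplate, clamp axes: [121.7 -36.7]
b1 [ 527.7 -342.5] rel hplate, clamp axes: [ -92.2 -318.7]
b2 [ 539.9 -203.2] rel hplate, clamp axes: [ -47.6 -186.2]
b3 [ 611.5 -216.1] rel hplate, clamp axes: [  19.  -215.5]
```

>>> apply_moves --commands '[-8,-153,0,0,0,-0.6,1,-8,-153,0,0,0,-1.187,1,-8,-153,0,0,0,-1.187,1,-8,-153,49,0,0,-1.187,1,-8,-153,49,0,0,-1.187,1,-8,-153,49,0,0,-1.187,1,-8,-153,49,0,0,-1.187,1,-8,-153,49,0,0,-1.187,1,-8,-153,49,0,0,-1.187,1,-8,-153,49,0,0,-1.187,1]'

```text
time_s: 5.45
position: [0.5626, -0.3147, 0.2003]
orientation: [-0.649, 0.761, 0.0, 0.0]
wrist_force: [-0.8, -0.3, 0.6]
opening: 0.0854
grasp_force: 0.0
```

```bash
python3 - <<'E'
from h import *
w=wcam(); im=w['pixels'].copy(); print(w['origin'])
mk=lambda x,y,a:[box(x,y,a,[0,0,.08],[.012,.03,.06])]
L=models.masks_of('wrist','strip'); print([(round(float(d['conf']),2),int(d['mask'].sum()),np.round(np.argwhere(d['mask']).mean(0)[::-1]).tolist()) for d in L])
for d in L[:1]:
    p,s=fit(w,d['mask'],mk,(.563,-.3145,-9)); print(p,s)
    im=cv2.drawContours(im,cv2.findContours(hullmask(w,mk(*p)).astype(np.uint8),0,2)[0],-1,(0,255,0),1)
im=cv2.drawContours(im,cv2.findContours(hullmask(w,mk(.563,-.3145,-9)).astype(np.uint8),0,2)[0],-1,(0,0,255),1)
cv2.imwrite('pics/w2.png',im); to((.563,-.3145,.08),171)
E
```

```text
[ 0.54902412 -0.40007829  0.3421662 ]
[(0.83, 1117, [322.0, 230.0])]
[  0.56299247  -0.31663077 -10.43401685] 0.9216666666666666
move [-0.3, -0.3, 120.3] [-0.0, 0.0, -0.001]
```

View pics/w2.png

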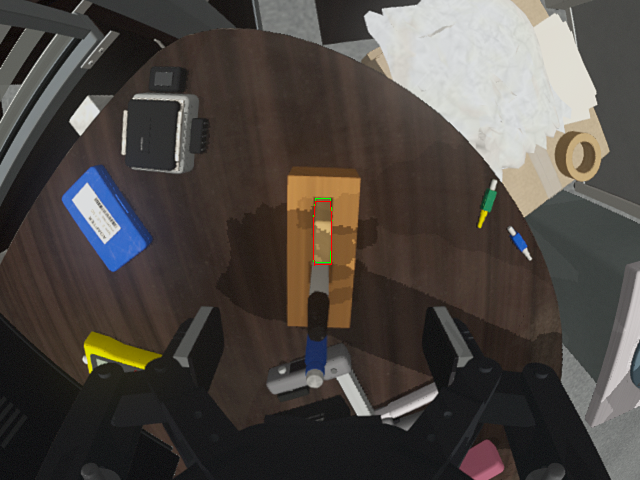

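The strip at (323,230) is centred between the fingers and both outlines agree. Next I'll go down and grip it.

>>> apply_moves --commands '[1,0,40,0,0,0,1,1,0,80,0,0,0,1,1,0,110,0,0,0,1,1,0,120,0,0,0,1,1,0,120,0,0,0,0.5,1,0,120,0,0,0,0.05,1,0,120,0,0,0,0.05,1,0,120,0,0,0,0.05,1,0,120,0,0,0,0.05,1,0,120,0,0,0,0.05]' --squeeze 30

```text
time_s: 6.55
position: [0.5633, -0.3164, 0.0816]
orientation: [-0.65, 0.76, -0.001, 0.0]
wrist_force: [-0.0, -0.3, 4.8]
opening: 0.0114
grasp_force: 31.4
```

>>> apply_moves --commands '[0,0,-40,0,0,0,0.05,0,0,-90,0,0,0,0.05,0,0,-140,0,0,0,0.05,0,0,-190,0,0,0,0.05,-50,-5,-190,0,0,0.14,0.05,-95,-9,-190,0,0,0.28,0.05,-140,-12,-190,0,0,0.42,0.05,-185,-16,-190,0,0,0.56,0.05,-220,-19,-190,0,0,0.7,0.05,-246,-20,-190,0,0,0.84,0.05]'

```text
time_s: 7.55
position: [0.6208, -0.0733, 0.2703]
orientation: [-0.281, 0.96, 0.0, 0.0]
wrist_force: [0.3, -0.6, -0.3]
opening: 0.011
grasp_force: 30.7
```

```bash
python3 -c "
from h import *
s=sensors.observe();print(s['position'],s['opening'],s['grasp_force']);to((.622,-.077,.145),104)"
```

```text
[ 0.62079806 -0.07325728  0.27025456] 0.01102221054849311 30.683171153068542
move [1.0, -3.9, 125.3] [0.001, 0.0, 0.326]
```

>>> apply_moves --commands '[1,-4,20,0,0,0.14,0.05,1,-4,55,0,0,0.28,0.05,1,-4,85,0,0,0.327,0.05,1,-4,110,0,0,0.327,0.05,1,-4,125,0,0,0.327,0.05,1,-4,125,0,0,0.327,0.05,1,-4,125,0,0,0.327,0.05]'

```text
time_s: 8.25
position: [0.6218, -0.0798, 0.1456]
orientation: [-0.123, 0.992, 0.0, -0.0]
wrist_force: [0.8, -0.8, 0.3]
opening: 0.0118
grasp_force: 30.7
```

```bash
python3 - <<'E'
from h import *; import pickle
w=wcam(); pickle.dump(w,open('w3.pkl','wb')); s=sensors.observe(); print(s['position'],s['time_s'])
c=viewer.read_camera('side'); pickle.dump(c,open('s3.pkl','wb'))
# overlay model of clamp & adapter as believed
im=w['pixels'].copy(); C=(.5483,-.0353,13.6)
def dr(b,col): 
    global im; im=cv2.drawContours(im,cv2.findContours(hullmask(w,[b]).astype(np.uint8),0,2)[0],-1,col,1)
dr(box(*C,[.001,.025,.016],[.058,.058,.032]),(0,255,0)); dr(box(*C,[-.07,.034,.016],[.09,.022,.024]),(0,255,0))
dr(box(*C,[.062,-.0865,.016],[.038,.002,.028]),(255,0,255)); dr(box(.6289,-.0475,16.5,[0,0,.0275],[.11,.032,.055]),(0,0,255))
dr(box(s['position'][0],s['position'][1],14,[0,0,s['position'][2]-.0716+.001],[.03,.012,.002]),(255,255,0))
big=np.hstack([im, cv2.resize(c['pixels'][200:340,250:420],(582,480),interpolation=cv2.INTER_CUBIC)])
cv2.imwrite('pics/w3.png',cv2.resize(big,(800,int(480*800/big.shape[1])),interpolation=cv2.INTER_AREA))
E
```

```text
[ 0.62250567 -0.07992296  0.146355  ] 8.3
```

View pics/w3.png

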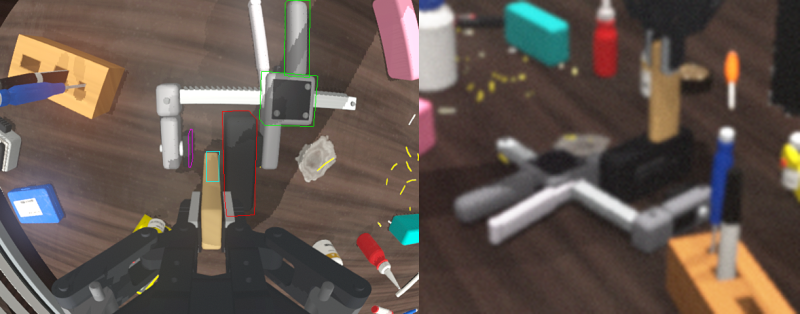

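The strip (210,200) hangs clear between the jaw pad (185,150) and the adapter (238,160), and the overlay agrees with the scene. I'll lower it to just above the table.

>>> apply_moves --commands '[0,0,30,0,0,0,0.05,0,0,55,0,0,0,0.05,0,0,67,0,0,0,0.05,0,0,72,0,0,0,0.05,0,0,72,0,0,0,0.05,0,1,72,0,0,0,0.05,0,2,72,0,0,0,0.05,0,3,72,0,0,0,0.05,0,3,72,0,0,0,0.05]'

```text
time_s: 9.25
position: [0.6216, -0.0768, 0.0739]
orientation: [-0.123, 0.992, -0.0, 0.0]
wrist_force: [-0.4, 0.4, -0.3]
opening: 0.0119
grasp_force: 30.7
```

>>> apply_moves --commands '[0,1,0,0,0,0,0.05,0,2,0,0,0,0,0.05,0,3,0,0,0,0,0.05,0,3,0,0,0,0,0.05]'

```text
time_s: 9.65
position: [0.6203, -0.0738, 0.0732]
orientation: [-0.123, 0.992, 0.0, -0.0]
wrist_force: [0.1, -0.9, -0.5]
opening: 0.0113
grasp_force: 30.7
```

>>> apply_moves --commands '[0,1,0,0,0,0,0.05,0,2,0,0,0,0,0.05,0,2,0,0,0,0,0.05]'

```text
time_s: 9.95
position: [0.6199, -0.0719, 0.0732]
orientation: [-0.123, 0.992, 0.0, -0.0]
wrist_force: [0.2, 0.6, -0.6]
opening: 0.0114
grasp_force: 30.7
```

```bash
python3 - <<'E'
from h import *
s=sensors.observe(); print(s['position'],s['wrist_force'],s['wrist_torque'])
w=wcam(); im=w['pixels'].copy(); C=(.5483,-.0353,13.6); p=s['position']
L=[d for d in models.masks_of('wrist','adapter')]; print([(round(float(d['conf']),2),int(d['mask'].sum()),np.round(np.argwhere(d['mask']).mean(0)[::-1]).tolist()) for d in L])
loc=lambda q:np.round(R.from_euler('z',-13.6,degrees=True).apply(np.array([q[0]-C[0],q[1]-C[1],0]))*1e3,1)
print('strip local',loc(p))
cv2.imwrite('pics/w4.png',cv2.resize(im[100:400,180:480],(600,600),interpolation=cv2.INTER_CUBIC))
E
```

```text
[ 0.6199055  -0.07187755  0.07324119] [ 0.20087354  0.56313403 -0.62217683] [-0.04402616 -0.00794097  0.03692521]
[(0.65, 502, [633.0, 385.0]), (0.62, 985, [632.0, 30.0]), (0.61, 8632, [370.0, 255.0])]
strip local [ 61.  -52.4   0. ]
```

View pics/w4.png

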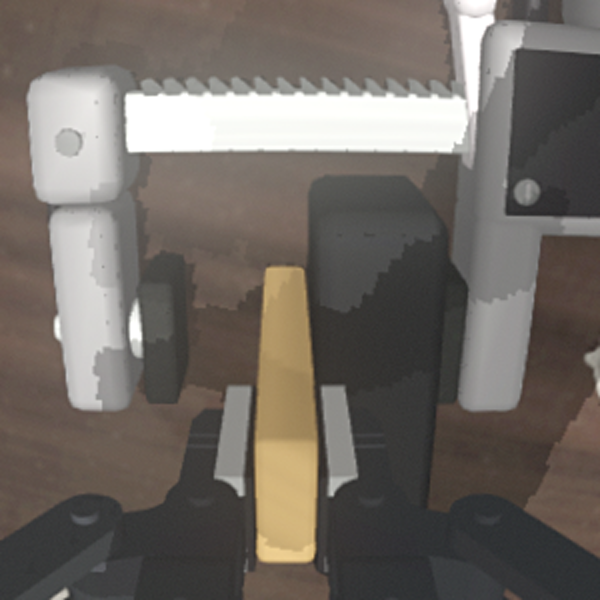

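The view shows the strip's base (284,270) about 2 mm from the adapter (311,250), well clear of the loose pad (165,330). I'll set it down, release it and rise.

>>> apply_moves --commands '[0,0.5,1,0,0,0,0.05,0,0.5,2,0,0,0,0.05,0,0.5,2,0,0,0,0.05]'

```text
time_s: 10.35
position: [0.6201, -0.0716, 0.0717]
orientation: [-0.123, 0.992, -0.0, 0.0]
wrist_force: [-0.7, -0.3, 2.2]
opening: 0.0115
grasp_force: 31.2
```

>>> apply_moves --commands '[0,0,0,0,0,0,0.2,0,0,0,0,0,0,0.3,0,0,0,0,0,0,0.45,0,0,0,0,0,0,0.6,0,0,0,0,0,0,0.6]'

```text
time_s: 10.85
position: [0.6198, -0.0716, 0.0712]
orientation: [-0.123, 0.992, 0.0, -0.0]
wrist_force: [-0.2, 0.0, 0.5]
opening: 0.0509
grasp_force: 0.0
```

>>> apply_moves --commands '[0,0,-10,0,0,0,0.6,0,0,-30,0,0,0,0.6,0,0,-60,0,0,0,0.6,0,0,-100,0,0,0,0.6,0,0,-130,0,0,0,0.8,0,0,-140,0,0,0,1,0,0,-140,0,0,0,1]'

```text
time_s: 11.55
position: [0.6212, -0.0718, 0.2136]
orientation: [-0.123, 0.992, -0.001, 0.002]
wrist_force: [0.1, 0.0, 0.2]
opening: 0.0853
grasp_force: 0.0
```

```bash
python3 - <<'E'
from h import *; import pickle
w=wcam(); pickle.dump(w,open('w5.pkl','wb')); im=w['pixels']; s=sensors.observe(); print(s['position'],s['time_s'],s['opening'])
cv2.imwrite('pics/w5.png',im)
C=np.array([.5483,-.0353,0]); Rc=R.from_euler('z',13.6,degrees=True)
for x in(-60,): 
    p=C+Rc.apply([x/1e3,.015,0]); print(p); to((p[0],p[1],.15),103.6)
E
```

```text
[ 0.62019964 -0.07162948  0.21153458] 11.6 0.08549241155506747
[ 0.48645521 -0.03482911  0.        ]
move [120.7, 68.4, 61.4] [-0.0, 0.001, 0.01]
```

View pics/w5.png

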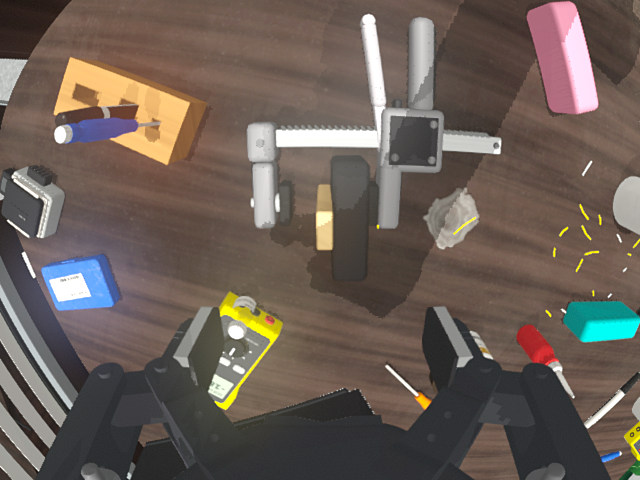

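The strip stands upright at (324,217) against the adapter (349,217), the loose pad is at (285,205), and nothing else has moved. I'll check the projected trigger and grip points.

```bash
python3 - <<'E'
from h import *; import pickle
w=pickle.load(open('w5.pkl','rb')); C=np.array([.5483,-.0353,0]); Rc=R.from_euler('z',13.6,degrees=True)
pj=lambda *p:wproj(w,C+Rc.apply(np.array(p)/1e3))[0].round(1)
for n,p in dict(trig=(-60,-15,16),tin=(-60,-3,27),grip=(-60,45,16),gripTL=(-60,23,28),gtip=(-115,34,16),hTL=(-28,-2,32),hBR=(30,52,32),barend=(0,117,20)).items(): print(n,pj(*p))
g=cv2.cvtColor(w['pixels'],cv2.COLOR_BGR2GRAY)
for v in(55,62,70): print(v,g[v,360:445].tolist())
print('pad',np.round(Rc.inv().apply(wonz(w,290,205,.025)-C)*1e3,1))
for v in (195,210): print(v,g[v,262:400].tolist())
E
```

```text
trig [368.2  71.1]
tin [383.4  70.6]
grip [432.8  75.6]
gripTL [412.8  72.4]
gtip [421.9  17.6]
hTL [384.7 106.4]
hBR [440.3 174. ]
barend [500.5 145.1]
55 [105, 106, 106, 103, 114, 156, 169, 206, 236, 248, 254, 255, 255, 255, 255, 255, 255, 252, 249, 207, 132, 99, 102, 104, 104, 105, 106, 104, 105, 105, 106, 105, 105, 106, 106, 108, 106, 106, 107, 106, 106, 105, 108, 107, 107, 106, 104, 93, 88, 107, 119, 129, 139, 153, 165, 174, 181, 186, 193, 199, 205, 210, 208, 206, 202, 198, 193, 189, 184, 180, 175, 173, 170, 145, 86, 69, 65, 64, 65, 62, 65, 64, 66, 73, 70]
62 [109, 109, 109, 109, 104, 116, 149, 174, 182, 223, 247, 254, 255, 255, 255, 255, 255, 255, 251, 247, 223, 134, 99, 102, 105, 104, 105, 105, 103, 104, 102, 103, 102, 103, 101, 103, 102, 102, 103, 104, 105, 105, 106, 103, 103, 103, 103, 91, 90, 107, 120, 129, 140, 152, 166, 172, 180, 187, 192, 198, 203, 210, 207, 205, 203, 198, 194, 189, 184, 180, 176, 173, 151, 99, 64, 60, 69, 74, 74, 81, 79, 79, 78, 75, 75]
70 [113, 113, 111, 112, 111, 109, 120, 146, 172, 204, 231, 246, 253, 255, 255, 255, 255, 255, 255, 251, 247, 223, 133,
[... 875 characters left out ...]
0, 161, 160, 159, 158, 156, 157, 155, 154, 153, 149, 143, 139, 134]
210 [213, 213, 212, 213, 212, 213, 212, 209, 196, 188, 180, 161, 128, 127, 202, 231, 224, 186, 99, 89, 92, 94, 94, 93, 95, 94, 89, 80, 69, 69, 74, 78, 82, 101, 108, 109, 109, 109, 110, 109, 111, 111, 111, 109, 108, 112, 112, 112, 111, 111, 114, 113, 112, 112, 137, 155, 161, 161, 159, 156, 147, 148, 148, 150, 150, 150, 150, 149, 149, 144, 105, 74, 68, 70, 80, 84, 83, 77, 74, 75, 77, 73, 75, 75, 74, 73, 73, 73, 72, 74, 72, 73, 73, 72, 72, 70, 71, 69, 72, 70, 71, 70, 68, 69, 62, 61, 59, 64, 69, 70, 70, 68, 66, 67, 67, 70, 97, 123, 137, 144, 150, 157, 162, 161, 160, 159, 158, 156, 156, 154, 154, 153, 151, 148, 143, 141, 134, 84]
```

>>> apply_moves --commands '[40,25,0,0,0,0.01,1,80,50,20,0,0,0.01,1,115,68,40,0,0,0.01,1,121,68,61,0,0,0.01,1,121,68,61,0,0,0.01,1,121,68,61,0,0,0.01,1]'

```text
time_s: 12.2
position: [0.4854, -0.0351, 0.1494]
orientation: [-0.118, 0.993, 0.0, -0.001]
wrist_force: [0.8, 0.3, 0.6]
opening: 0.0853
grasp_force: 0.0
```

>>> apply_moves --commands '[-1,0,45,0,0,0,1,-1,0,90,0,0,0,1,-1,0,125,0,0,0,1,-1,0,140,0,0,0,1,-1,0,147,0,0,0,1,-1,0,147,0,0,0,0.85,-1,0,147,0,0,0,0.75,-1,0,147,0,0,0,0.75]' --squeeze 40

```text
time_s: 13.0
position: [0.4886, -0.0353, 0.0046]
orientation: [-0.118, 0.993, -0.0, 0.001]
wrist_force: [-0.1, -0.4, -0.5]
opening: 0.0641
grasp_force: 0.1
```

```bash
cat > chk.py <<'E'
from h import *
s=sensors.observe(); print(s['position'].round(4),s['wrist_force'].round(1),s['opening'],s['grasp_force'],s['time_s'])
print('local',np.round(R.from_euler('z',-13.6,degrees=True).apply(s['position']-[.5483,-.0353,0])*1e3,1))
E
python3 chk.py
```

```text
[ 0.4886 -0.0353  0.0046] [-0.1 -0.4 -0.5] 0.06413729249042391 0.051507664611563087 13.0
local [-58.   14.1   4.6]
```

>>> apply_moves --commands '[1,1,2,0,0,0,0.7,1,3,2,0,0,0,0.65,1,5,2,0,0,0,0.61,1,7,2,0,0,0,0.56,1,9,2,0,0,0,0.52,1,11,2,0,0,0,0.47,1,12.5,2,0,0,0,0.435,1,12.5,2,0,0,0,0.41,1,12.5,2,0,0,0,0.41]' --squeeze 30

```text
time_s: 13.9
position: [0.4836, -0.0243, 0.0023]
orientation: [-0.118, 0.993, -0.002, 0.0]
wrist_force: [-1.9, -3.3, 9.8]
opening: 0.0366
grasp_force: 29.0
```

```bash
cat >> chk.py <<'E'
import pickle,sys
c=viewer.read_camera('top'); d={'top':c,'side':viewer.read_camera('side'),'wrist':wcam()}; pickle.dump(d,open(sys.argv[1],'wb'))
w=d['wrist']; g=cv2.cvtColor(w['pixels'],cv2.COLOR_BGR2GRAY)
C=np.array([.5483,-.0353,0]); Rc=R.from_euler('z',13.6,degrees=True)
for n,p in dict(hplate=(1,25,32),padface=(62,-84.5,16),bar_end=(0,117,20),sj=(-18,-115,30),strip=(62,-58,0)).items(): print(n,wproj(w,C+Rc.apply(np.array(p)/1e3))[0].round(), proj(c,C+Rc.apply(np.array(p)/1e3)).round(1))
for l in('loose_pad','near_pad','strip'):
  for cam in('wrist','top','side'): print(l,cam,[(np.round(Rc.inv().apply(np.array(q['xyz'])-C)*1e3,1).tolist(),round(float(q['conf']),2)) for q in models.look_for(cam,l)[:2]])
E
python3 chk.py d1.pkl
```

```text
[ 0.4836 -0.0243  0.0023] [-1.9 -3.3  9.8] 0.03663809655871572 28.99423621594906 13.9
local [-60.3  25.9   2.3]
hplate [324. 452.] [334.1 263.7]
padface [155. 473.] [368.7 231.6]
bar_end [498. 419.] [299.7 273.4]
sj [ 60. 392.] [388.8 257.4]
strip [198. 461.] [358.6 235.1]
loose_pad wrist [([72.0, -78.7, 8.4], 0.61), ([-15.1, -177.8, 8.4], 0.52)]
loose_pad top [([43.3, 325.1, 135.4], 0.66), ([63.3, -87.9, 30.8], 0.51)]
loose_pad side []
near_pad wrist [([-66.2, 20.4, 26.5], 0.81)]
near_pad top [([57.6, -51.3, 95.7], 0.73), ([37.7, -89.9, 27.9], 0.56)]
near_pad side [([6.8, -29.2, 21.4], 0.94), ([226.8, 202.2, 48.2], 0.18)]
strip wrist []
strip top [([59.4, -49.1, 99.3], 0.52)]
strip side [([57.0, -55.7, 57.0], 0.68)]
```

```bash
cat > bar.py <<'E'
from h import *; import pickle,sys
C=np.array([.5483,-.0353,0]); Rc=R.from_euler('z',13.6,degrees=True)
def prof(img,pf,ys,x,z):
    P=np.array([pf(C+Rc.apply(np.array([x,y,z])/1e3)) for y in ys],np.float32).reshape(-1,1,2)
    return cv2.remap(cv2.GaussianBlur(img,(3,3),0),P[...,0],P[...,1],cv2.INTER_LINEAR).mean(2)[:,0]
def end(w,pf,lo=62,hi=160):
    ys=np.arange(lo,hi,.5); out=[]
    for x in(-3,0,3):
        q=prof(w['pixels'],pf,ys,x,20); k=np.argmin(np.gradient(cv2.GaussianBlur(q.reshape(-1,1).astype(np.float32),(1,5),0).ravel())); out.append(float(ys[k]))
    return out
def rep(d):
    w=d['wrist']; print('bar end wrist',end(w,lambda p:wproj(w,p)[0]),'top',end(d['top'],lambda p:proj(d['top'],p)))
if __name__=='__main__':
    w=pickle.load(open('w5.pkl','rb')); print('start',end(w,lambda p:wproj(w,p)[0]))
    for f in sys.argv[1:]: rep(pickle.load(open(f,'rb')))
E
python3 bar.py d1.pkl
```

```text
start [117.0, 117.5, 117.0]
bar end wrist [84.0, 86.0, 88.0] top [123.0, 123.0, 122.0]
```

>>> apply_moves --commands '[0,-2,-1.5,0,0,0,0.49,0,-4.5,-1.5,0,0,0,0.55,0,-7,-1.5,0,0,0,0.61,0,-9.5,-1.5,0,0,0,0.67,0,-11.5,-1.5,0,0,0,0.73,0,-11.5,-1.5,0,0,0,0.76,0,-11.5,-1.5,0,0,0,0.76,0,-11.5,-1.5,0,0,0,0.76]'

```text
time_s: 15.3
position: [0.4855, -0.0341, 0.0028]
orientation: [-0.118, 0.993, 0.0, -0.0]
wrist_force: [-0.7, -0.4, -0.3]
opening: 0.0649
grasp_force: 0.0
```

```bash
cat > q.py <<'E'
from bar import *
s=sensors.observe(); c=viewer.read_camera('top'); d={'pixels':c['pixels']}
print('local',np.round(Rc.inv().apply(s['position']-C)*1e3,1),'open',s['opening'],s['grasp_force'],s['time_s'])
print('top0',end({'pixels':cv2.imread('pics/top0.png')},lambda p:proj(c,p)),'now',end(c,lambda p:proj(c,p)))
# trigger and grip and jaw profiles by registration between top0 and now (clamp housing drift)
a=cv2.cvtColor(cv2.imread('pics/top0.png'),6).astype(np.float32); b=cv2.cvtColor(c['pixels'],6).astype(np.float32)
def ncc(u,v,h):
    t=cv2.resize(a[v-h:v+h,u-h:u+h],None,fx=8,fy=8,interpolation=cv2.INTER_CUBIC); S=cv2.resize(b[v-h-8:v+h+8,u-h-8:u+h+8],None,fx=8,fy=8,interpolation=cv2.INTER_CUBIC)
    m=cv2.matchTemplate(S,t,cv2.TM_CCOEFF_NORMED); _,k,_,p=cv2.minMaxLoc(m); return round(k,2),(p[0]/8-8,p[1]/8-8)
for n,(u,v,h) in dict(barend=(301,272,7),sjaw=(384,249,9),sjawtip=(376,224,8)).items(): print(n,ncc(u,v,h))
E
python3 q.py
```

```text
local [-60.7  15.9   2.8] open 0.06486819617490962 0.0 15.3
top0 [120.0, 120.0, 119.5] now [123.0, 123.0, 122.5]
barend (0.98, (-1.5, 0.125))
sjaw (0.72, (-0.75, 0.375))
sjawtip (0.99, (-1.0, 0.375))
```

>>> apply_moves --commands '[0,0,0,0,0,0,0.69,0,2.5,0,0,0,0,0.63,0,5,0,0,0,0,0.57,0,7.5,0,0,0,0,0.51,0,10,0,0,0,0,0.45,0,10.5,0,0,0,0,0.41,0,10.5,0,0,0,0,0.41,0,10.5,0,0,0,0,0.41]'

```text
time_s: 16.15
position: [0.4835, -0.0246, 0.0037]
orientation: [-0.118, 0.993, -0.001, 0.0]
wrist_force: [-3.3, -0.3, 9.5]
opening: 0.0367
grasp_force: 29.6
```

>>> apply_moves --commands '[0,-2,0,0,0,0,0.49,0,-4.5,0,0,0,0,0.55,0,-7,0,0,0,0,0.61,0,-9.5,0,0,0,0,0.67,0,-10.5,0,0,0,0,0.73,0,-10.5,0,0,0,0,0.76,0,-10.5,0,0,0,0,0.76,0,-10.5,0,0,0,0,0.76]'

```text
time_s: 16.95
position: [0.4855, -0.0343, 0.0027]
orientation: [-0.118, 0.993, -0.0, -0.0]
wrist_force: [1.0, -0.9, -0.8]
opening: 0.0647
grasp_force: 0.2
```

```bash
python3 q.py
```

```text
local [-60.8  15.7   2.7] open 0.06469025178354562 0.22127334887045436 16.95
top0 [120.0, 120.0, 119.5] now [128.5, 128.5, 127.5]
barend (0.97, (-3.25, 0.375))
sjaw (0.7, (-2.75, 0.375))
sjawtip (0.99, (-3.25, 0.375))
```

>>> apply_moves --commands '[0,0,0,0,0,0,0.69,0,2.5,0,0,0,0,0.63,0,5,0,0,0,0,0.57,0,7.5,0,0,0,0,0.51,0,10,0,0,0,0,0.45,0,10.5,0,0,0,0,0.41,0,10.5,0,0,0,0,0.41,0,10.5,0,0,0,0,0.41]'

```text
time_s: 17.8
position: [0.4836, -0.0245, 0.0037]
orientation: [-0.118, 0.993, -0.001, 0.0]
wrist_force: [-3.6, -1.1, 10.2]
opening: 0.0361
grasp_force: 29.8
```

```bash
python3 q.py
```

```text
local [-60.4  25.8   3.7] open 0.036128099354448905 29.764114134013653 17.8
top0 [120.0, 120.0, 119.5] now [134.0, 133.5, 133.5]
barend (0.96, (-5.75, 1.0))
sjaw (0.76, (-5.25, 0.625))
sjawtip (0.98, (-5.75, 0.25))
```

>>> apply_moves --commands '[0,-2,0,0,0,0,0.49,0,-4.5,0,0,0,0,0.55,0,-7,0,0,0,0,0.61,0,-9.5,0,0,0,0,0.67,0,-10.5,0,0,0,0,0.73,0,-10.5,0,0,0,0,0.76,0,-10.5,0,0,0,0,0.76,0,-10.5,0,0,0,0,0.76]'

```text
time_s: 18.65
position: [0.4855, -0.0342, 0.0027]
orientation: [-0.118, 0.993, 0.0, -0.0]
wrist_force: [-0.2, 0.2, -0.9]
opening: 0.0649
grasp_force: 0.1
```

```bash
python3 q.py
```

```text
local [-60.8  15.8   2.7] open 0.06493913917834457 0.09812959906412289 18.65
top0 [120.0, 120.0, 119.5] now [133.5, 133.5, 133.5]
barend (0.97, (-5.625, 0.375))
sjaw (0.61, (-4.625, 1.5))
sjawtip (0.99, (-5.25, 0.875))
```

>>> apply_moves --commands '[0,0,0,0,0,0,0.69,0,2.5,0,0,0,0,0.63,0,5,0,0,0,0,0.57,0,7.5,0,0,0,0,0.51,0,10,0,0,0,0,0.45,0,10.5,0,0,0,0,0.41,0,10.5,0,0,0,0,0.41,0,10.5,0,0,0,0,0.41]'

```text
time_s: 19.5
position: [0.4835, -0.0244, 0.0037]
orientation: [-0.118, 0.993, -0.001, 0.0]
wrist_force: [-3.3, -1.7, 9.5]
opening: 0.0364
grasp_force: 29.7
```

>>> apply_moves --commands '[0,-2,0,0,0,0,0.49,0,-4.5,0,0,0,0,0.55,0,-7,0,0,0,0,0.61,0,-9.5,0,0,0,0,0.67,0,-10.5,0,0,0,0,0.73,0,-10.5,0,0,0,0,0.76,0,-10.5,0,0,0,0,0.76,0,-10.5,0,0,0,0,0.76]'

```text
time_s: 20.3
position: [0.4856, -0.0343, 0.0028]
orientation: [-0.118, 0.993, -0.0, -0.0]
wrist_force: [0.5, -0.0, 0.1]
opening: 0.0649
grasp_force: 0.3
```

```bash
python3 q.py
```

```text
local [-60.7  15.7   2.8] open 0.06487207107117411 0.26587560918414965 20.3
top0 [120.0, 120.0, 119.5] now [138.5, 138.5, 140.5]
barend (0.98, (-7.875, 0.625))
sjaw (0.59, (-4.5, 4.25))
sjawtip (0.85, (-7.125, 0.875))
```

>>> apply_moves --commands '[0,0,0,0,0,0,0.69,0,2.5,0,0,0,0,0.63,0,5,0,0,0,0,0.57,0,7.5,0,0,0,0,0.51,0,9,0,0,0,0,0.47,0,9.5,0,0,0,0,0.46,0,9.5,0,0,0,0,0.46]'

```text
time_s: 21.05
position: [0.4837, -0.0256, 0.0035]
orientation: [-0.118, 0.993, -0.001, 0.0]
wrist_force: [-2.6, -1.5, 7.4]
opening: 0.0397
grasp_force: 7.2
```

>>> apply_moves --commands '[0,1,0,0,0,0,0.43,0,1,0,0,0,0,0.41,0,1,0,0,0,0,0.41,0,1,0,0,0,0,0.41]'

```text
time_s: 21.45
position: [0.4835, -0.0246, 0.0037]
orientation: [-0.118, 0.993, -0.001, 0.0]
wrist_force: [-3.6, -1.0, 9.3]
opening: 0.0366
grasp_force: 28.9
```

```bash
python3 q.py
```

```text
local [-60.5  25.7   3.7] open 0.03656216461759955 28.894648030400276 21.45
top0 [120.0, 120.0, 119.5] now [144.5, 144.5, 146.0]
barend (0.91, (-8.0, 1.0))
sjaw (0.58, (-8.0, 1.25))
sjawtip (0.48, (-8.0, 0.875))
```

>>> apply_moves --commands '[0,-1,0,0,0,0,0.46,0,-1,0,0,0,0,0.46,0,-1,0,0,0,0,0.46]'

```text
time_s: 21.8
position: [0.4839, -0.0253, 0.0034]
orientation: [-0.118, 0.993, -0.0, 0.0]
wrist_force: [-2.0, -1.3, 6.8]
opening: 0.0394
grasp_force: 4.9
```

>>> apply_moves --commands '[0,-2,0,0,0,0,0.49,0,-4.5,0,0,0,0,0.55,0,-4.5,0,0,0,0,0.57,0,-4.5,0,0,0,0,0.57]'

```text
time_s: 22.2
position: [0.4846, -0.0294, 0.0026]
orientation: [-0.118, 0.993, 0.0, 0.0]
wrist_force: [0.6, -0.2, -1.1]
opening: 0.049
grasp_force: 2.9
```

>>> apply_moves --commands '[0,-2.5,0,0,0,0,0.63,0,-5,0,0,0,0,0.69,0,-5,0,0,0,0,0.76,0,-5,0,0,0,0,0.76,0,-5,0,0,0,0,0.76,0,-5,0,0,0,0,0.76]'

```text
time_s: 22.8
position: [0.4857, -0.0346, 0.0028]
orientation: [-0.118, 0.993, -0.0, -0.0]
wrist_force: [0.6, -1.9, -1.2]
opening: 0.0646
grasp_force: 1.1
```

```bash
python3 q.py; python3 - <<'E'
from h import *
t=viewer.read_camera('top')['pixels'][205:320,290:400]; s=viewer.read_camera('side')['pixels'][220:320,250:400]
cv2.imwrite('pics/last.png',np.hstack([cv2.resize(t,(383,400),interpolation=2),cv2.resize(s,(417,400),interpolation=2)]))
E
```

```text
local [-60.7  15.4   2.8] open 0.06461184688883985 1.0819983179681003 22.8
top0 [120.0, 120.0, 119.5] now [64.5, 146.0, 146.0]
barend (0.9, (-8.0, 0.5))
sjaw (0.58, (-4.375, 6.0))
sjawtip (0.51, (-8.0, 1.0))
```

View pics/last.png

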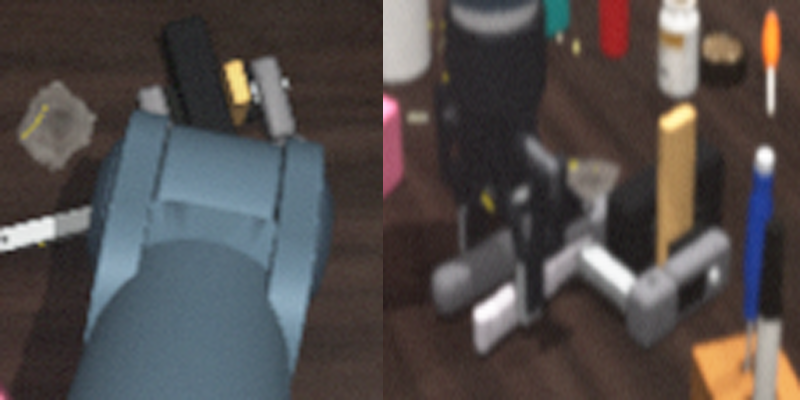

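The strip is upright at (675,180 right panel) between the adapter and the jaw, and the jaw is now nearly touching it. I'll make the next squeeze in steps and read the force at each one.

>>> apply_moves --commands '[0,0.5,0,0,0,0,0.69,0,3,0,0,0,0,0.63,0,5.5,0,0,0,0,0.57,0,5.5,0,0,0,0,0.57,0,5.5,0,0,0,0,0.57]'

```text
time_s: 23.45
position: [0.4843, -0.0289, 0.0031]
orientation: [-0.118, 0.993, -0.0, 0.0]
wrist_force: [-3.1, -1.5, 6.1]
opening: 0.0484
grasp_force: 6.1
```

>>> apply_moves --commands '[0,2,0,0,0,0,0.51,0,2,0,0,0,0,0.51,0,2,0,0,0,0,0.51]'

```text
time_s: 23.75
position: [0.4838, -0.0269, 0.0035]
orientation: [-0.118, 0.993, -0.0, 0.0]
wrist_force: [-3.1, -2.4, 10.1]
opening: 0.0436
grasp_force: 10.6
```

>>> apply_moves --commands '[0,2,0,0,0,0,0.46,0,2,0,0,0,0,0.46,0,2,0,0,0,0,0.46]'

```text
time_s: 24.05
position: [0.4834, -0.025, 0.0038]
orientation: [-0.118, 0.993, -0.0, 0.0]
wrist_force: [-4.0, -0.7, 12.1]
opening: 0.0396
grasp_force: 11.0
```

```bash
python3 q.py
```

```text
local [-60.6  25.3   3.8] open 0.039589217055702716 11.006695660762489 24.05
top0 [120.0, 120.0, 119.5] now [149.0, 149.5, 150.5]
barend (0.82, (-8.0, 0.625))
sjaw (0.5, (-2.25, -6.0))
sjawtip (0.41, (5.875, -1.75))
```

>>> apply_moves --commands '[0,0.5,0,0,0,0,0.43,0,1,0,0,0,0,0.41,0,1,0,0,0,0,0.41,0,1,0,0,0,0,0.41,0,1,0,0,0,0,0.41,0,1,0,0,0,0,0.41]'

```text
time_s: 24.7
position: [0.4831, -0.0238, 0.0041]
orientation: [-0.119, 0.993, 0.0, 0.0]
wrist_force: [-5.8, -1.7, 16.7]
opening: 0.0367
grasp_force: 28.1
```

```bash
python3 q.py; python3 - <<'E'
from h import *
for n in('side','top'):
  viewer.read_camera(n)
  for l in('strip','adapter'): print(n,l,[(np.round(d['xyz'],3).tolist(),round(float(d['conf']),2)) for d in models.look_for(n,l)[:3]])
E
```

```text
local [-60.6  26.5   4.1] open 0.03671116339942949 28.117330726236105 24.7
top0 [120.0, 120.0, 119.5] now [149.5, 151.5, 151.0]
barend (0.79, (-8.0, 0.625))
sjaw (0.5, (8.0, -7.125))
sjawtip (0.42, (5.5, -1.875))
side strip [([0.583, -0.104, 0.025], 0.62), ([0.618, -0.079, 0.068], 0.58)]
side adapter [([0.597, -0.055, 0.042], 0.92), ([0.678, 0.272, 0.035], 0.82)]
top strip []
top adapter [([0.672, 0.321, 0.05], 0.69), ([0.411, 0.115, 0.059], 0.6), ([0.634, -0.049, 0.054], 0.59)]
```

```bash
python3 -c "
from h import *
print(r.hand_in())"
```

```text
the job is handed in; nothing more can be done
None
```

The job is handed in: the strip stands upright between the adapter and the sliding jaw, and after six squeezes the jaw presses it against the adapter at an estimated 10–15 N (limit 30 N, worked out from pinch force and bar travel, not measured directly), with the hand still squeezing the trigger fully in; it took about 25 s, I saw nothing else disturbed, and no verdict came back.

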